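Seat an amplifier module on the sloped test dock and start its test

ROBOT

A 6-joint arm with a two-finger parallel gripper is mounted at the origin on a cart in front of the work surface, level with it; the furniture and walls round the work are solid. World frame = base frame: x ahead of the robot, y to its left, z up, the work surface at z = 0. Lengths are in m, angles in rad, forces in N, time in s.
With the tool pointing down it reaches from about 0.325 to 0.775 m from the base axis. Payload 5.5 kg.
Tool frame: the origin (TCP) lies midway between the tips of the shut fingers; the grasp point (between the pads) lies 19 mm behind it; z points along the fingers, y is the line along which they close (so a half turn about z gives the same grasp; the last joint's range is limited). The gripper opens to 88 mm and grips with 3 to 60 N. Pads are 20 mm wide; open, the fingers measure 115 mm over their backs; the gripper's body (75 mm by 178 mm) begins 61 mm behind the grasp point.
Start: joints at [1.053, 0.091, 1.231, -0, 1.82, -0.057], TCP at [0.267, 0.537, 0.223] pointing down, gripper open.
Joint ranges: [-2.87, 2.87], [-0.86, 2.18], [0.17, 2.46], [-1.51, 4.65], [0.06, 2.69], [-2.65, 2.65]. Speed limits (rad/s): [2.57, 2.57, 3.01, 3.14, 3.14, 3.14].

INTERFACE

Orientations are given as a rotation vector (axis times angle).
In Python, from bench import get_obs, snapshot, camera_info, close_job, boxes_of, tip_of gives the robot as it stands. The module is installed in compiled form; this text tells all that it offers.
- The arm moves only by the shell command python3 -m handwheel 'ROWS' [FORCE]. ROWS is JSON, one flat list of numbers, 7 for each row, row after row: the closure, from 0 (fully open) to 1 (shut), then the shift along the tool's x, y, z in mm, then the turn, a rotation vector about the tool's x, y, z in rad. In form: [jaw, tx, ty, tz, rx, ry, rz, jaw, tx, ty, tz, rx, ry, rz, ...]. A call has 1 to 8 rows; each row shifts and turns the commanded pose from where the row before left it, along the tool's axes as they then stand; what a row does not reach is not made up. A row lasts 1/10 s, in which the tool goes at most 50 mm and 8.59 degrees, less where a joint would pass 70% of its speed; a pose out of reach is approached as far as the arm can. A call is refused whole if a number of a shift passes 50 or a number of a turn 0.15, either way. A call with a gripper value outside its range is refused whole. The fingers move at their own pace and stop on an object; FORCE is the grip in N (left out, the last holds). Time passes only in rows, so rows that do not move let the fingers close. It gives the time, the measured TCP pose, the force, the opening and the grip force at its end, in the units of the state.
- get_obs(): the state, without advancing time (a new reading comes with each control period).
- snapshot(name): name is "scene" or "top" or "wrist"; returns the picture (480x640x3 uint8, red, green, blue); there is no depth.
- camera_info(name): a dict with "fx", "fy", "cx", "cy" (pixels), "origin" and "orientation" of the camera in the world. Camera axes: x right, y up, looking along -z (the intrinsics and any distortion apply to the point x, -y, -z); pixel columns grow to the right and rows downward; lengths in m; the calibration is good to about 2 mm. A picture is of the moment at which its call begins: read the wrist's pose just before it. camera_info takes no time and is no camera call; for the wrist camera it gives the pose at the moment of the call.
- close_job(): hands the job in; it is judged then, once.
Trained networks look in the newest picture that a camera, given by its name, has taken for a name from the list of things; names that differ only in an ending like _2 or _b are one class to them, and where a whole thing is asked for, a point or a joint stands for the part that bears it (a point fixed in the world has none). Each returns a list of dicts, best first, with "confidence" (0 to 1); they miss things now and then, are a little off and sometimes report something else, mostly with a low value. They report only what shows in the picture. A call takes as long as a camera call.
- boxes_of(name, camera): "uv" ([column, row] in pixels, amid what is visible of it).
- tip_of(name, camera): "uv" ([column, row] in pixels: a listed point, or the origin of a listed thing).
The state is a dict: "t": time; "joint_pos": joint angles; "joint_vel": joint speeds; "tau": joint torques, N m; "position": TCP position; "tcp_rot": TCP orientation; "ft_force": force on the tool from outside, world axes, zero at the start; "torque": the same for the moment, N m; "finger_gap": finger opening in m; "finger_force": force on a finger pad.
Only numpy, scipy, OpenCV 4.12 (cv2) and the standard library are available. Lean on these libraries where they do the work, as an engineer would, in place of code of your own. Each camera call takes 0.05 s, during which the arm holds its last target. There are 200 camera calls.

TASK

Swing the retaining arm of the sloped test dock open, up the slope and clear of the seat; take the finned amplifier module out of the parts tray and seat it fully home on the dock's two dowels. Then swing the arm all the way back over the module, and with it closed hold the dock's start button fully down for at least two seconds and let it go. Leave the screwdriver by the dock and the two small parts in the tray where they are.

Things in the scene. Friction and masses are not known exactly. Their poses are not given: they have to be found in the camera images.
- amp_module: Loose aluminium amplifier module, about 0.25 kg. Origin: centre of its underside; z up through the fins, y along its length. Its flange, 60 (x) x 110 (y) x 8 mm thick, has two through holes for the dowels: 12 mm at y = +43 mm and 9 mm at y = -43 mm, so it fits one way round only. The -y end of the finned body has a plain end plate with a small brass jack; the +y end shows open fins.
- module_body (a point): Centre of the top of the module's finned body, 40 mm above its underside, with the module's axes. The body is 46 (x) x 58 (y) mm and stands on the middle of the flange; grip it across its 46 mm with the fingertips 10 mm or more above the underside, clear of the 8 mm flange that stands out 7 mm on either side.
- test_dock: Test dock, fixed for the run: grey wedge-shaped console 150 (x) x 210 (y) mm, 34 mm high in front and 121 mm at the back. Origin: centre of its underside on the bench; x points level to its high back edge, y to its left. It stands left or right of the finned filter housing, turned a little; the tray stands on the other side.
- seat (a point): Centre of the seat, a 74 x 126 x 6 mm nest on the dock's sloping deck, at the surface where the module's underside lies. z is square to the deck, leaning 30 degrees from vertical to the dock's front; x up the slope, y left. Steel dowels along z, 14 mm tall with tapered tips: 10 mm wide at y = +43 mm, 7 mm at y = -43 mm. Seated, the module has its origin and axes on this point's.
- thumb_knob (a point): Centre of the top of the retaining arm's black thumb knob: 13 mm diameter, standing 28 mm tall on the arm along the seat's z axis. The knob is 72 mm from the pivot. The knob's top is 80 mm above the seat surface.
- pivot (a point): Point on the axis of the retaining arm's pivot post, at the height of the arm's upper side, 52 mm above the seat surface and 68 mm to the left (+y) of the seat's centre. The axis is parallel to the seat's z. The arm is a 16 x 6 mm steel bar; its rubber foot passes 2 mm above a fully seated module.
- retaining_arm (a joint): Angle of the retaining arm in rad: 0 = closed against its stop, pointing along the seat's -y across the seat; 1.57 = open, pointing up the slope; 1.75 = open stop. It starts more or less closed and is clear of the module's way above 1.4. It opens counter-clockwise seen onto the deck (knob moving up the slope). Friction holds it where it is left; 1 to 2 N at the knob moves it.
- start_button_top (a point): Centre of the top of the start button, a 23 mm wide round momentary push button in a dark housing at the deck's lower left; its z axis is square to the deck and it is pressed along -z.
- start_button (a joint): Travel of the start button in m: 0 = up, 0.006 = fully down (about 5 N); a spring returns it.
- parts_tray: Shallow black tray that holds the module and two small parts, fixed for the run: 170 (x) x 210 (y) mm, rim 10 mm high, floor 4 mm thick. Origin: centre of its underside.
- attenuator_0: Bystander: small coaxial attenuator, 44 x 16 x 13 mm, lying in the tray near its front edge. Origin: centre of its underside.
- adapter_0: Bystander: small round coaxial adapter, 37 x 20 x 22 mm, lying in the tray near its front edge. Origin: centre of its underside.
- driver_small: Bystander: small screwdriver, 124 x 17 x 15 mm, lying on the bench just in front of the dock. Origin: centre of its underside.

How it is judged:
By the outcome, as a careful person would: the job done as asked, in the order asked, and still so for the second after the job is handed in, with the robot touching nothing.
It also fails if it takes over 72 s, if anything falls off the work surface, if the arm or the gripper's body presses on something with over 40 N, if the wrist force passes 120 N, or if a joint passes its speed limit or range.

## Working session

There is one attempt and no reset: what is moved stays moved. The work goes in short steps, Python scripts to look and compute and a shell command to move; the robot and the scene stay as the last step left them, time stands still between calls to the robot, and variables do not carry over. Pictures are saved under pics/ and viewed, at most 10 in all, crops included, and the job is handed in when it is done.

```bash
mkdir -p pics; cat > h.py <<'E'
import numpy as np, cv2
from scipy.spatial.transform import Rotation as R
from bench import *
def Rm(o):
    o=np.array(o,float)
    return o if o.shape==(3,3) else R.from_rotvec(o).as_matrix() if o.size==3 else R.from_quat(o).as_matrix()
def ray(cam,uv,ci=None):
    c=ci or camera_info(cam)
    d=np.array([(uv[0]-c['cx'])/c['fx'],-(uv[1]-c['cy'])/c['fy'],-1.])
    d=Rm(c['orientation'])@d
    return np.array(c['origin']),d/np.linalg.norm(d)
def atz(cam,uv,z,ci=None):
    o,d=ray(cam,uv,ci); return o+d*(z-o[2])/d[2]
def tri(rs):
    A=0;b=0
    for o,d in rs:
        P=np.eye(3)-np.outer(d,d);A=A+P;b=b+P@o
    x=np.linalg.solve(A,b);return x,[float(np.linalg.norm((np.eye(3)-np.outer(d,d))@(x-o))) for o,d in rs]
E
python3 - <<'E'
from h import *
for c in ["scene","top"]:
    im=snapshot(c); cv2.imwrite(f"pics/{c}0.png",im[:,:,::-1]); print(c,camera_info(c))
    for n in ["amp_module","module_body","test_dock","seat","thumb_knob","pivot","start_button_top","parts_tray","attenuator_0","adapter_0","driver_small"]:
        print(n,[(np.round(d['uv']).tolist(),round(d['confidence'],2)) for d in tip_of(n,c)][:3])
print(get_obs())
E
```

```text
scene {'fx': 551.6956934873647, 'fy': 551.6956934873647, 'cx': 322.141713817337, 'cy': 236.89726967452435, 'origin': array([-0.16400413, -0.93429059,  0.79612523]), 'orientation': array([ 1.00016853, -0.31529081, -0.52286934])}
amp_module [([280.0, 223.0], 0.82), ([276.0, 239.0], 0.37)]
module_body [([281.0, 212.0], 0.88), ([383.0, 325.0], 0.65)]
test_dock [([423.0, 348.0], 0.77)]
seat [([429.0, 318.0], 0.63)]
thumb_knob []
pivot [([396.0, 289.0], 0.66)]
start_button_top [([384.0, 326.0], 0.62)]
parts_tray [([279.0, 227.0], 0.98)]
attenuator_0 [([244.0, 223.0], 0.54)]
adapter_0 [([274.0, 239.0], 0.64)]
driver_small [([388.0, 384.0], 0.79)]
top {'fx': 457.2801696455376, 'fy': 457.2801696455376, 'cx': 309.440466966708, 'cy': 242.71528731608254, 'origin': array([0.38145968, 0.02045827, 1.27167794]), 'orientation': array([ 0.04649793, -0.04854559, -1.55892252])}
amp_module [([209.0, 218.0], 0.87), ([430.0, 229.0], 0.43)]
module_body [([206.0, 216.0], 0.81), ([194.0, 249.0], 0.65), ([425.0, 248.0], 0.29)]
test_dock [([429.0, 228.0], 0.59)]
seat []
thumb_knob [([458.0, 234.0], 0.59)]
pivot
[... 189 characters left out ...]
 [([448.0, 267.0], 0.66)]
{'t': 1.2, 'joint_pos': array([ 1.05334638e+00,  9.11003290e-02,  1.23070075e+00, -2.54701072e-05,
        1.81980020e+00, -5.67290591e-02]), 'joint_vel': array([-0.0015965 ,  0.00152117,  0.00022263, -0.00071353, -0.0011363 ,
       -0.0010404 ]), 'tau': array([-1.63123104e-05, -4.46212614e+01, -4.06498861e+01,  6.97609177e-02,
        1.99153426e-02, -4.68588462e-05]), 'position': array([0.26678769, 0.53743817, 0.22263059]), 'tcp_rot': array([ 7.17319762e-01,  3.05858192e+00, -2.39663812e-05]), 'ft_force': array([-0.30864241,  0.32850856, -0.2855463 ]), 'torque': array([-0.01535614,  0.0760023 ,  0.01197518]), 'finger_force': 0.0, 'finger_gap': 0.0875768635155048}
```

View pics/top0.png

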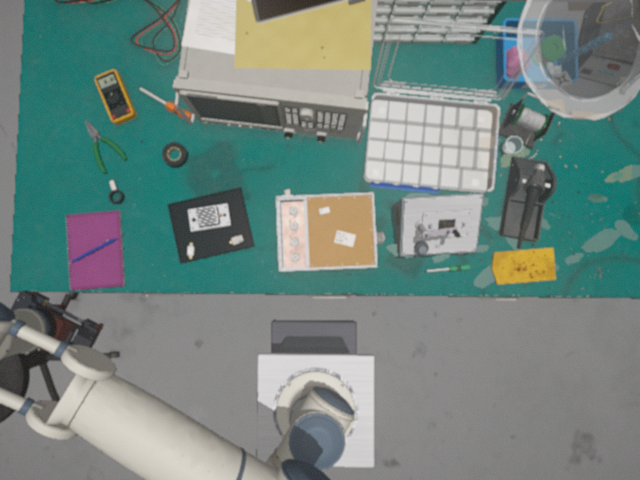

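View pics/scene0.png

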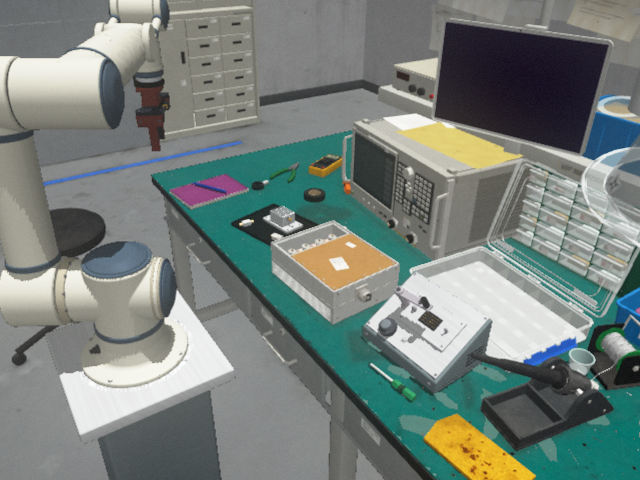

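```bash
python3 - <<'E'
from h import *
T={'mb':((281,212),(206,216)),'piv':((396,289),(424,234)),'btn':((384,326),(426,251)),'dock':((423,348),(429,228)),'tray':((279,227),(211,225)),'drv':((388,384),(448,267))}
for k,(s,t) in T.items(): print(k,np.round(tri([ray('scene',s),ray('top',t)])[0],4),np.round(tri([ray('scene',s),ray('top',t)])[1],4))
for z in(.13,.15,.17):print(atz('top',(458,234),z))
E
```

```text
mb [0.5244 0.3001 0.0419] [0.0009 0.0009]
piv [ 0.4736 -0.2646  0.1356] [0.0023 0.0023]
btn [ 0.4331 -0.2851  0.0716] [0.0035 0.0035]
dock [ 5.080e-01 -3.177e-01 -4.000e-04] [0.0054 0.0054]
tray [5.078e-01 2.929e-01 5.000e-04] [0.0032 0.0032]
drv [ 3.903e-01 -3.628e-01 -1.000e-04] [0.0062 0.0062]
[ 0.47685925 -0.35258668  0.13      ]
[ 0.47518804 -0.34605165  0.15      ]
[ 0.47351682 -0.33951662  0.17      ]
```

```bash
cat >> h.py <<'E'
def down(yaw): # tool x toward heading yaw, z down
    c,s=np.cos(yaw),np.sin(yaw); return np.array([[c,s,0],[s,-c,0],[0,0,-1.]])
def plan(p,Rt,n=None,start=None):
    o=get_obs(); p0,R0=start if start else (np.array(o['position']),Rm(o['tcp_rot']))
    w=R.from_matrix(R0.T@Rt).as_rotvec(); d=R0.T@(np.array(p)-p0)
    n=n or int(max(np.ceil(np.linalg.norm(w)/.148),np.ceil(np.linalg.norm(d)/.048),1))
    r=w/n; Rk=R.from_rotvec(r).as_matrix(); S=sum(np.linalg.matrix_power(Rk,k) for k in range(n))
    t=np.linalg.solve(S,d)*1000
    print('rows',n,'each',np.round(t,1).tolist(),np.round(r,3).tolist(),flush=True)
    return (np.array(p),Rt)
E
python3 - <<'E'
from h import *
o=get_obs();c=camera_info('wrist');Rt=Rm(o['tcp_rot']);print(Rt.round(3))
print('cam in tool',Rt.T@(c['origin']-o['position']),'\n',(Rt.T@Rm(c['orientation'])).round(3),c['fx'],c['cx'],c['cy'])
for yaw in(0,.5,-.5): plan([.47,.30,.30],down(yaw))
E
```

```text
[[-0.896  0.445  0.   ]
 [ 0.445  0.896 -0.   ]
 [-0.    -0.    -1.   ]]
cam in tool [ 6.86819115e-02 -1.30315001e-04 -1.63202491e-01] 
 [[ 0.     0.967  0.256]
 [ 1.    -0.     0.001]
 [ 0.001  0.256 -0.967]] 413.6713326674266 319.3448553572478 236.75438364793334
rows 19 each [-14.6, 17.3, -4.1] [0.0, 0.0, 0.141]
rows 15 each [-20.9, 14.8, -5.2] [0.0, 0.0, 0.145]
rows 21 each [7.0, -22.0, -3.7] [-0.0, -0.0, -0.148]
```

```bash
python3 - <<'E'
from h import *
plan([.50,.29,.2],down(1.7))
E
```

```text
rows 8 each [-44.1, 3.3, 2.8] [0.0, 0.0, 0.123]
```

```bash
python3 -m handwheel '[0,-44,3,3,0,0,0.12,0,-44,3,3,0,0,0.12,0,-44,3,3,0,0,0.12,0,-44,3,3,0,0,0.12,0,-44,3,3,0,0,0.12,0,-44,3,3,0,0,0.12,0,-44,3,3,0,0,0.12,0,-44,3,3,0,0,0.12]'
python3 - <<'E'
from h import *
ci=camera_info('wrist');im=snapshot("wrist"); cv2.imwrite("pics/w1.png",im[:,:,::-1])
print(get_obs()['position'],get_obs()['joint_vel'].round(3))
for n,z in [("amp_module",.004),("module_body",.044),("parts_tray",0),("attenuator_0",.004),("adapter_0",.004)]:
    print(n,[(np.round(d['uv']).tolist(),round(d['confidence'],2),atz('wrist',d['uv'],z,ci).round(4).tolist()) for d in tip_of(n,'wrist')][:3])
E
```

```text
t: 2.0
position: [0.5012, 0.2891, 0.1982]
tcp_rot: [2.055, 2.376, -0.0]
ft_force: [-0.0, -0.4, -0.4]
finger_gap: 0.0875
finger_force: 0.0
[0.50329627 0.28317487 0.19796002] [ 0.071  0.017 -0.023  0.021  0.016 -0.085]
amp_module [([347.0, 202.0], 0.89, [0.5249, 0.2985, 0.004])]
module_body [([349.0, 206.0], 0.63, [0.5235, 0.3022, 0.044]), ([265.0, 275.0], 0.22, [0.465, 0.2359, 0.044])]
parts_tray [([326.0, 199.0], 0.89, [0.5061, 0.2976, 0.0])]
attenuator_0 [([247.0, 128.0], 0.67, [0.4323, 0.3474, 0.004])]
adapter_0 [([265.0, 273.0], 0.78, [0.4615, 0.2224, 0.004])]
```

View pics/w1.png

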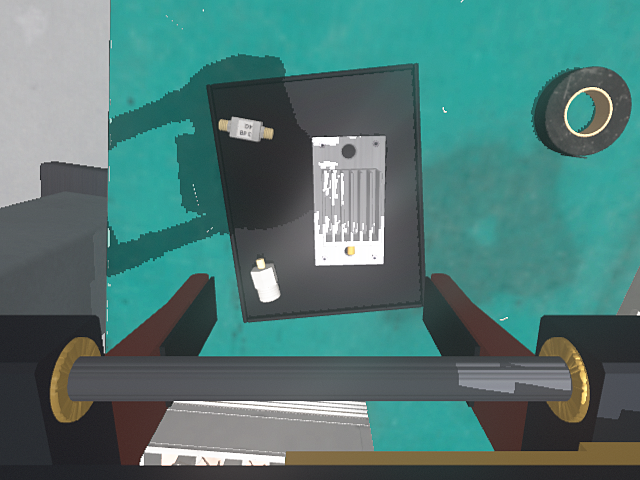

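```bash
python3 - <<'E'
from h import *
print(Rm(get_obs()['tcp_rot']).round(3))
plan([.46,-.33,.30],down(1.62),16)
E
```

```text
[[-0.151  0.988  0.   ]
 [ 0.988  0.151  0.001]
 [ 0.001  0.    -1.   ]]
rows 16 each [-38.4, -6.5, -6.3] [0.0, -0.0, 0.006]
```

```bash
python3 -m handwheel '[0,-38,-6,-6,0,0,0.006,0,-38,-6,-6,0,0,0.006,0,-38,-6,-6,0,0,0.006,0,-38,-6,-6,0,0,0.006,0,-38,-6,-6,0,0,0.006,0,-38,-6,-6,0,0,0.006,0,-38,-6,-6,0,0,0.006,0,-38,-6,-6,0,0,0.006]' >/dev/null
python3 -m handwheel '[0,-38,-6,-6,0,0,0.006,0,-38,-6,-6,0,0,0.006,0,-38,-6,-6,0,0,0.006,0,-38,-6,-6,0,0,0.006,0,-38,-6,-6,0,0,0.006,0,-38,-6,-6,0,0,0.006,0,-38,-6,-6,0,0,0.006,0,-38,-6,-6,0,0,0.006]' >/dev/null
python3 -m handwheel '[0,0,0,0,0,0,0,0,0,0,0,0,0,0,0,0,0,0,0,0,0]'
cat >> h.py <<'E'
def look(fn,names,z={},k=1):
    ci=camera_info('wrist');im=snapshot("wrist"); cv2.imwrite(f"pics/{fn}.png",im[:,:,::-1]); out={}
    for n in names:
        r=tip_of(n,'wrist'); print(n,[(np.round(d['uv'],1).tolist(),round(d['confidence'],2))+((atz('wrist',d['uv'],z[n],ci).round(4).tolist(),) if n in z else ()) for d in r][:k+1])
        if r: out[n]=r[0]['uv']
    return ci,out
E
python3 - <<'E'
from h import *
ci,o=look('w2',["seat","thumb_knob","pivot","start_button_top","test_dock","driver_small"],{"pivot":.135,"seat":.09,"thumb_knob":.16,"start_button_top":.07,"test_dock":0})
print(get_obs()['joint_vel'].round(3),get_obs()['position'])
for n,t in (("pivot",(424,234)),("thumb_knob",(458,234)),("start_button_top",(426,251))):
  if n in o: print(n,tri([ray('wrist',o[n],ci),ray('top',t)]))
E
```

```text
t: 4.2
position: [0.4694, -0.3221, 0.2946]
tcp_rot: [-2.157, -2.283, -0.001]
ft_force: [0.1, -0.5, -0.3]
finger_gap: 0.0877
finger_force: 0.0
seat [([355.4, 222.7], 0.59, [0.5037, -0.3355, 0.09])]
thumb_knob [([319.5, 248.3], 0.79, [0.4713, -0.341, 0.16]), ([245.4, 221.3], 0.66, [0.4155, -0.3234, 0.16])]
pivot [([330.9, 148.8], 0.88, [0.4759, -0.2687, 0.135])]
start_button_top [([286.6, 151.0], 0.86, [0.4373, -0.2761, 0.07])]
test_dock [([349.0, 192.0], 0.83, [0.503, -0.3211, 0.0])]
driver_small [([247.2, 218.8], 0.63)]
[-0.005  0.003 -0.002  0.002 -0.001 -0.001] [ 0.46874549 -0.32309637  0.29481178]
pivot (array([ 0.47637446, -0.26926872,  0.12259275]), [0.00012686989565709682, 0.00012686989565695422])
thumb_knob (array([ 0.47044386, -0.3270854 ,  0.20755516]), [0.00016699054174276333, 0.0001669905417427718])
start_button_top (array([ 0.43721022, -0.27564738,  0.10916109]), [0.0034893358656982246, 0.0034893358656982016])
```

View pics/w2.png

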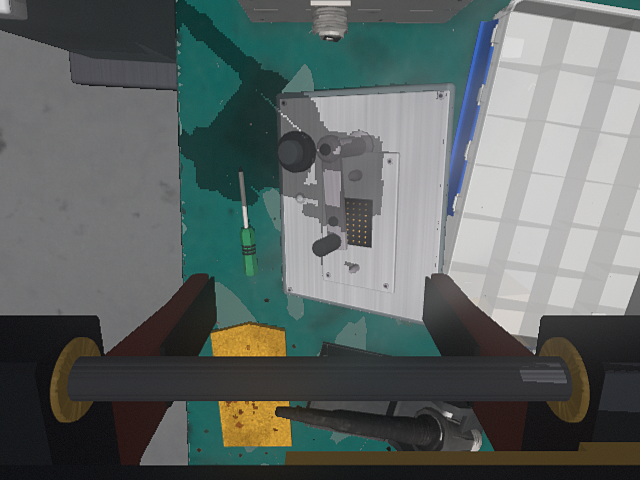

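```bash
python3 - <<'E'
import cv2
im=cv2.imread('pics/w2.png')[80:330,265:460]
im=cv2.convertScaleAbs(im,alpha=1.3,beta=20)
cv2.imwrite('pics/w2c.png',cv2.resize(im[:,:],None,fx=2.4*1.0,fy=2.4,interpolation=cv2.INTER_CUBIC))
E
```

```text
(no output)
```

View pics/w2c.png

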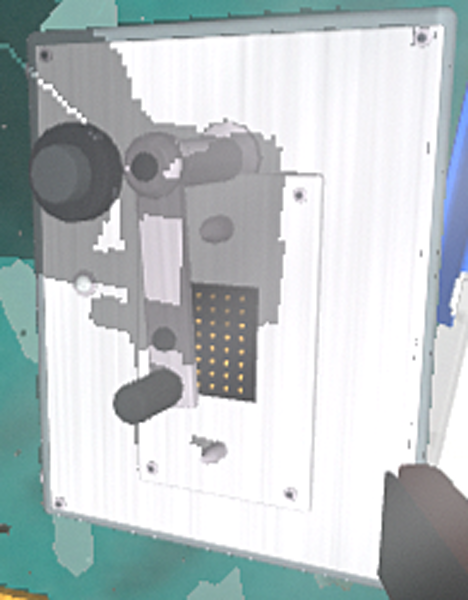

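```bash
cat > fit.py <<'E'
from h import *
from scipy.optimize import least_squares
def proj(ci,P):
    q=(np.atleast_2d(P)-ci['origin'])@Rm(ci['orientation'])
    return np.c_[ci['cx']+ci['fx']*q[:,0]/-q[:,2], ci['cy']-ci['fy']*q[:,1]/-q[:,2]]
def seatR(yaw):
    return R.from_euler('z',yaw).as_matrix()@R.from_euler('y',-np.pi/6).as_matrix()
E
python3 - <<'E'
from fit import *
ci=camera_info('wrist')
print(seatR(0).round(3))
C=lambda u,v:(265+u/2.4,80+v/2.4)
dk=np.array([[-75,105,34],[75,105,121],[75,-105,121],[-75,-105,34]])/1e3
du=np.array([C(29,37),C(455,10),C(385,585),C(48,512)])
f=lambda p:(proj(ci,np.array([p[0],p[1],0])+dk@R.from_euler('z',p[2]).as_matrix().T)-du).ravel()
r=least_squares(f,[.5,-.32,0]);print('dock',r.x,r.fun.round(1))
sp=np.array([[37,63,0],[37,-63,0],[-37,-63,0],[0,68,52],[0,43,14],[0,-43,14]])/1e3
su=np.array([C(322,174),C(311,509),C(140,481),(330.5,148.5),C(211,231),C(206,453)])
def g(p):
    th=p[4];k=np.array([72*np.sin(th),68-72*np.cos(th),80])/1e3
    S=np.vstack([sp,k]);U=np.vstack([su,C(130,403)])
    return (proj(ci,p[:3]+S@seatR(p[3]).T)-U).ravel()
for yaw in (None,r.x[2]):
    if yaw is None: s=least_squares(g,[.5,-.33,.09,0,0],loss='soft_l1');x=s.x
    else: s=least_squares(lambda q:g([*q[:3],yaw,q[3]]),[.5,-.33,.09,0]);x=np.array([*s.x[:3],yaw,s.x[3]])
    print('seat',x.round(4),'\n',g(x).reshape(-1,2).round(1).tolist())
    S=x[:3];Q=seatR(x[3]);print('in dock',R.from_euler('z',-r.x[2]).apply(S-[*r.x[:2],0]).round(4))
    for n,t,l in (('pivot',(424,234),(0,68,52)),):print(proj(camera_info('top'),S+Q@np.array(l)/1e3),t, proj(camera_info('scene'),S+Q@np.array(l)/1e3),(396,289))
E
```

```text
[[ 0.866  0.    -0.5  ]
 [ 0.     1.     0.   ]
 [ 0.5    0.     0.866]]
dock [ 0.49857252 -0.32452877  0.05127801] [-4.6 -4.   1.  -1.3  9.4  7.6 -7.7 -0.3]
seat [ 0.5058 -0.336   0.0865  0.0678  0.067 ] 
 [[0.1, -0.2], [-0.4, 0.4], [0.5, -1.5], [0.2, 0.2], [-1.0, -0.3], [0.3, 1.2], [0.0, -0.1]]
in dock [ 0.0067 -0.0119  0.0865]
[[425.19481237 234.19582627]] (424, 234) [[399.33168952 291.5059593 ]] (396, 289)
seat [ 0.5057 -0.3361  0.0868  0.0513  0.0708] 
 [[1.2, 0.5], [-1.7, 1.1], [-0.7, -1.8], [1.5, -0.2], [-0.3, -0.3], [-0.6, 1.3], [0.1, -0.6]]
in dock [ 0.0065 -0.012   0.0868]
[[425.05701924 233.80218011]] (424, 234) [[399.57531866 291.1501259 ]] (396, 289)
```

```bash
cat >> fit.py <<'E'
S=np.array([.5058,-.336,.087]);Q=seatR(.066)
def cage(th,h):
    k=np.array([72*np.sin(th),68-72*np.cos(th),h])/1e3
    x=np.array([-np.sin(th),np.cos(th),0]);z=np.array([0,0,-1.])
    return S+Q@k, Q@np.c_[x,np.cross(z,x),z]
def inseat(p): return (Q.T@(np.array(p)-S)*1000).round(1)
E
python3 - <<'E'
from fit import *
a=plan(*cage(.067,130),6); b=plan(*cage(.067,62),4,start=a); plan(*cage(1.67,62),16,start=b)
E
```

```text
rows 6 each [-3.0, -7.5, 14.4] [-0.087, -0.002, -0.013]
rows 4 each [-0.0, 0.0, 17.0] [0.0, 0.0, 0.0]
rows 16 each [0.4, 7.2, 0.0] [0.0, -0.0, -0.1]
```

```bash
python3 -m handwheel '[0.7,-3,-7.5,14.4,-0.087,-0.002,-0.013,0.7,-3,-7.5,14.4,-0.087,-0.002,-0.013,0.7,-3,-7.5,14.4,-0.087,-0.002,-0.013,0.7,-3,-7.5,14.4,-0.087,-0.002,-0.013,0.7,-3,-7.5,14.4,-0.087,-0.002,-0.013,0.7,-3,-7.5,14.4,-0.087,-0.002,-0.013,0.7,0,0,0,0,0,0,0.7,0,0,0,0,0,0]' 
python3 - <<'E'
from fit import *
o=get_obs();print(inseat(o['position']),o['joint_pos'].round(2));T=Rm(o['tcp_rot']);print((Q.T@T).round(3))
ci,u=look('w3',["thumb_knob","pivot","start_button_top","seat"])
for n,l in (('thumb_knob',cage(.067,80)[0]),('pivot',S+Q@[0,.068,.052]),("seat",S)):print(n,proj(ci,l).round(1))
plan(*cage(.067,62),4)
E
```

```text
t: 5.35
position: [0.4448, -0.3445, 0.2021]
tcp_rot: [1.798, 2.053, 0.516]
ft_force: [-0.6, 0.2, 1.5]
finger_gap: 0.0283
finger_force: 0.0
[  4.3  -4.4 130.4] [-1.   -0.33  1.73  0.45  1.47 -1.11]
[[-0.066  0.998 -0.003]
 [ 0.998  0.066  0.002]
 [ 0.002 -0.003 -1.   ]]
thumb_knob [([323.4, 257.5], 0.91)]
pivot [([319.8, 114.6], 0.96)]
start_button_top [([217.4, 124.3], 0.58)]
seat [([311.7, 214.9], 0.96)]
thumb_knob [[318.5 258.2]]
pivot [[318.6 120.7]]
seat [[312.9 219.1]]
rows 4 each [0.2, -0.4, 17.3] [-0.0, -0.0, 0.001]
```

View pics/w3.png

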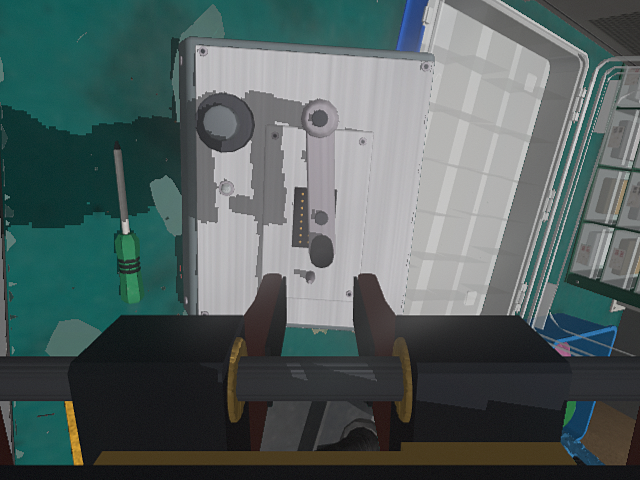

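```bash
python3 -m handwheel '[0.7,0,0,17,0,0,0,0.7,0,0,17,0,0,0,0.7,0,0,17,0,0,0,0.7,0,0,17,0,0,0,0.7,0.4,7.2,0,0,0,-0.1,0.7,0.4,7.2,0,0,0,-0.1,0.7,0.4,7.2,0,0,0,-0.1]'
python3 -m handwheel '[0.7,0.4,7.2,0,0,0,-0.1,0.7,0.4,7.2,0,0,0,-0.1,0.7,0.4,7.2,0,0,0,-0.1,0.7,0.4,7.2,0,0,0,-0.1,0.7,0.4,7.2,0,0,0,-0.1,0.7,0.4,7.2,0,0,0,-0.1]'
python3 - <<'E'
from fit import *
o=get_obs();print(inseat(o['position']),o['joint_pos'].round(2));T=Rm(o['tcp_rot']);print((Q.T@T).round(3))
plan(*cage(1.67,62),7)
E
```

```text
t: 6.3
position: [0.4976, -0.3357, 0.1535]
tcp_rot: [1.443, 2.272, 0.427]
ft_force: [-0.6, 0.6, 0.1]
finger_gap: 0.0264
finger_force: 0.6
t: 6.9
position: [0.5247, -0.3075, 0.1707]
tcp_rot: [0.694, 2.547, 0.232]
ft_force: [-0.3, -0.3, -0.9]
finger_gap: 0.0264
finger_force: 0.6
[59.8 27.2 62.1] [-0.81 -0.25  1.73  0.41  1.33 -1.88]
[[-0.826  0.563 -0.002]
 [ 0.563  0.826  0.002]
 [ 0.003  0.    -1.   ]]
rows 7 each [0.4, 7.2, 0.0] [0.0, -0.0, -0.1]
```

```bash
python3 -m handwheel '[0.7,0.4,7.2,0,0,0,-0.1,0.7,0.4,7.2,0,0,0,-0.1,0.7,0.4,7.2,0,0,0,-0.1,0.7,0.4,7.2,0,0,0,-0.1,0.7,0.4,7.2,0,0,0,-0.1,0.7,0.4,7.2,0,0,0,-0.1,0.7,0.4,7.2,0,0,0,-0.1,0.7,0,0,0,0,0,0]'
python3 -m handwheel '[0.7,0,0,-25,0,0,0,0.7,0,0,-45,0,0,0,0.7,0,0,-45,0,0,0,0.7,0,0,-45,0,0,0,0.7,0,0,0,0,0,0,0.7,0,0,0,0,0,0]'
python3 - <<'E'
from fit import *
o=get_obs();print(inseat(o['position']),o['joint_pos'].round(2))
ci,u=look('w4',["thumb_knob","pivot","start_button_top","seat"])
for n,l in (('thumb_knob',cage(1.58,80)[0]),('pivot',S+Q@[0,.068,.052]),("seat",S),("dow+",S+Q@[0,.043,.014]),("dow-",S+Q@[0,-.043,.014])):print(n,proj(ci,l).round(1))
import json;json.dump({k:np.array(v).tolist() for k,v in ci.items()},open('ci4.json','w'))
E
```

```text
t: 7.7
position: [0.5321, -0.2584, 0.1774]
tcp_rot: [-0.217, 2.61, -0.009]
ft_force: [-0.7, -0.3, 0.2]
finger_gap: 0.0264
finger_force: 0.0
t: 8.3
position: [0.4518, -0.2653, 0.3166]
tcp_rot: [-0.211, 2.61, -0.01]
ft_force: [-0.5, -0.1, -0.5]
finger_gap: 0.0261
finger_force: 0.0
[ 72.2  74.1 223.4] [-0.87 -0.45  1.62  0.42  1.63 -2.51]
thumb_knob [([314.0, 218.9], 0.95)]
pivot [([324.9, 123.5], 0.67)]
start_button_top [([324.6, 42.7], 0.64)]
seat [([247.9, 117.0], 0.73)]
thumb_knob [[313.5 220.1]]
pivot [[321.7 122.3]]
seat [[245.9 115.5]]
dow+ [[292.7 120. ]]
dow- [[193.1 110.1]]
```

View pics/w4.png

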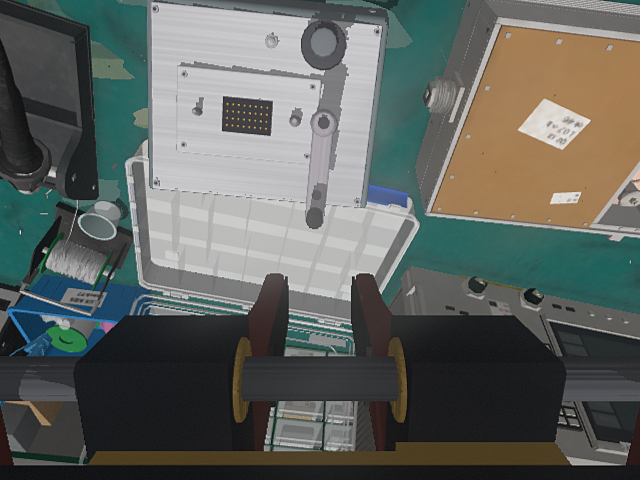

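```bash
cat >> fit.py <<'E'
SX=np.array([[0,1,0],[1,0,0],[0,0,-1.]])  # tool in seat frame
def sp(x,y,z,rot=SX): return S+Q@(np.array([x,y,z])/1e3), Q@rot
E
python3 - <<'E'
from fit import *
plan(*sp(0,0,95),13)
E
```

```text
rows 13 each [0.7, -8.9, 9.6] [0.0, -0.001, 0.128]
```

```bash
python3 -m handwheel '[0.7,0.7,-8.9,9.6,0,-0.001,0.128,0.7,0.7,-8.9,9.6,0,-0.001,0.128,0.7,0.7,-8.9,9.6,0,-0.001,0.128,0.7,0.7,-8.9,9.6,0,-0.001,0.128,0.7,0.7,-8.9,9.6,0,-0.001,0.128,0.7,0.7,-8.9,9.6,0,-0.001,0.128,0.7,0.7,-8.9,9.6,0,-0.001,0.128,0.7,0.7,-8.9,9.6,0,-0.001,0.128]' >/dev/null
python3 -m handwheel '[0.7,0.7,-8.9,9.6,0,-0.001,0.128,0.7,0.7,-8.9,9.6,0,-0.001,0.128,0.7,0.7,-8.9,9.6,0,-0.001,0.128,0.7,0.7,-8.9,9.6,0,-0.001,0.128,0.7,0.7,-8.9,9.6,0,-0.001,0.128,0.7,0,0,0,0,0,0,0.7,0,0,0,0,0,0,0.7,0,0,0,0,0,0]'
python3 - <<'E'
from fit import *
o=get_obs();print(inseat(o['position']),o['joint_pos'].round(2),o['joint_vel'].round(3)); print((Q.T@Rm(o['tcp_rot'])).round(3))
ci,u=look('w5',["pivot","start_button_top","seat"])
for n,l in (('pivot',S+Q@[0,.068,.052]),("seat",S),("dow+",S+Q@[0,.043,.014]),("dow-",S+Q@[0,-.043,.014])):print(n,proj(ci,l).round(1))
import json;json.dump({k:np.array(v).tolist() for k,v in ci.items()},open('ci5.json','w'))
im=cv2.imread('pics/w5.png');print(proj(ci,[sp(*q)[0] for q in((37,63,0),(37,-63,0),(-37,-63,0),(-37,63,0))]).round(1).tolist())
c=im[60:310,150:450];cv2.imwrite('pics/w5c.png',cv2.resize(c,None,fx=2.4,fy=2.4,interpolation=cv2.INTER_CUBIC))
E
```

```text
t: 10.15
position: [0.4591, -0.3399, 0.1721]
tcp_rot: [1.857, 1.993, 0.534]
ft_force: [-0.4, 0.3, -0.2]
finger_gap: 0.0266
finger_force: 0.0
[ 2.  -0.8 97.1] [-0.97 -0.32  1.79  0.45  1.4  -1.05] [ 0.    -0.003 -0.008 -0.001 -0.     0.01 ]
[[-0.006  1.     0.007]
 [ 1.     0.006 -0.006]
 [-0.006  0.007 -1.   ]]
pivot [([313.6, 123.3], 0.57)]
start_button_top []
seat [([312.2, 233.2], 0.86)]
pivot [[313.  126.9]]
seat [[313.4 234.9]]
dow+ [[313.4 170.5]]
dow- [[313.  305.1]]
[[374.4, 135.3], [366.8, 323.4], [259.3, 323.1], [252.8, 134.5]]
```

View pics/w5c.png

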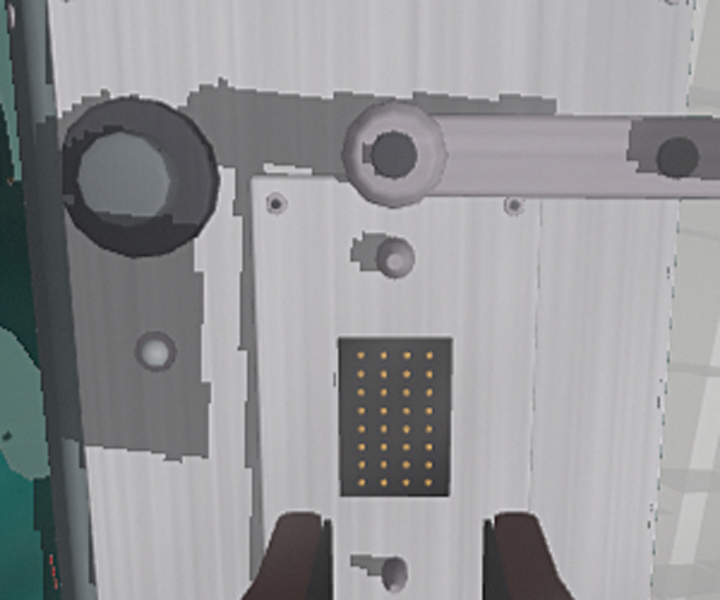

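```bash
python3 - <<'E'
from fit import *
import json
from fit import S as S0
ci=json.load(open('ci5.json'));ci['origin']=np.array(ci['origin'])
C=lambda u,v:np.array((150+u/2.4,60+v/2.4))
def res(p,wp=1):
    QQ=seatR(p[3]);M=lambda *a:proj(ci,p[:3]+QQ@(np.array(a)/1e3))[0]
    r=[*(M(-37,63,0)-C(252,176)),*(M(0,43,14)-C(394,261)),*(M(0,-43,14)-C(399,580)),*(wp*(M(0,68,54)-C(394,154)))]
    for sx,e in((-37,C(263,510)),(37,C(540,205)),(37,C(530,510))):
        a,b=M(sx,63,0),M(sx,-63,0); r.append(np.interp(e[1],[a[1],b[1]],[a[0],b[0]])-e[0])
    return np.array(r)
for wp in(0,1):
  s=least_squares(lambda p:res(p,wp),[*S0,.066]);print(s.x.round(4),s.fun.round(1),inseat(s.x[:3]))
s=least_squares(lambda p:res([*p,.066],0),S0);print(s.x.round(4),s.fun.round(1),inseat(s.x))
for z in(-2,-4):
  s=least_squares(lambda p:res([*(S0+Q@np.array([p[0],p[1],z])/1e3),p[2]],1),[0,0,.06]);print(z,s.x.round(4),s.fun.round(1))
# button: deck height guess
for z in (.05,.06,.07,.08): 
    q=atz('wrist',C(124,175),z,ci);print(z,q.round(4),inseat(q))
E
```

```text
[ 0.5081 -0.3349  0.0855  0.0762] [-0.5 -0.   0.8 -0.2 -0.6  0.3  0.   0.   0.9 -0.3 -0.3] [ 1.3  1.  -2.5]
[ 0.5078 -0.3346  0.0859  0.0763] [-0.7 -0.5  0.7 -0.6 -0.7  0.3  0.2  0.7  0.7 -0.2 -0.2] [ 1.3  1.3 -2. ]
[ 0.5081 -0.335   0.0851] [ 0.3 -0.3  1.2 -0.1 -1.4  0.5  0.   0.   0.3  0.2 -0.8] [ 1.1  0.8 -2.8]
-2 [1.2501 1.2636 0.0763] [-0.7 -0.5  0.7 -0.6 -0.7  0.3  0.2  0.7  0.7 -0.2 -0.2]
-4 [1.2158 1.0392 0.0752] [-0.2 -0.2  0.8 -0.6 -0.8 -0.7  0.2  1.1  1.1 -0.6 -0.7]
0.05 [ 0.4436 -0.2763  0.05  ] [-68.8  63.7  -3. ]
0.06 [ 0.441  -0.2763  0.06  ] [-66.1  63.9   7. ]
0.07 [ 0.4383 -0.2762  0.07  ] [-63.4  64.1  17. ]
0.08 [ 0.4356 -0.2762  0.08  ] [-60.7  64.3  27. ]
```

```bash
sed -i 's/^S=np.*/S=np.array([.5078,-.3347,.0857]);Q=seatR(.073)/' fit.py; python3 - <<'E'
from fit import *
import json
o=get_obs();T=Rm(o['tcp_rot']);ci=json.load(open('ci5.json'));ci['origin']=np.array(ci['origin'])
p=o['position']
print('tips',proj(ci,[p+T@[0,s*.0133,0] for s in(-1,1)]).round(1))
print('tips+10edge',proj(ci,[p+T@[.01,s*.0133,0] for s in(-1,1)]).round(1))
# w3 camera from logged pose
d=R.from_rotvec([1.798,2.053,.516]).as_matrix();ci3=dict(ci);rel=T.T@(ci['origin']-p);Rr=T.T@Rm(ci['orientation'])
ci3['origin']=np.array([.4448,-.3445,.2021])+d@rel;ci3['orientation']=d@Rr
d2=R.from_rotvec([-2.157,-2.283,-.001]).as_matrix();ci2=dict(ci);ci2['origin']=np.array([.4688,-.3231,.2948])+d2@rel;ci2['orientation']=d2@Rr
b5=(150+124/2.4,60+175/2.4)
x,e=tri([ray('',(219,124),ci3),ray('',b5,ci),ray('',(290,149.6),ci2)]);print('btn',x,e,inseat(x))
x,e=tri([ray('',b5,ci),ray('',(290,149.6),ci2)]);print('btn',x,e,inseat(x))
plan([.50,.29,.22],down(1.7),17)
plan(p+[-.03,-0,.1],T,3)
E
```

```text
tips [[284.7 296.3]
 [347.6 296.5]]
tips+10edge [[284.2 274. ]
 [348.1 274.2]]
btn [ 0.43984522 -0.27662707  0.06308966] [0.0012634971177065864, 0.00047537375363131904, 0.0009065356554163242] [-66.3  62.9  12.2]
btn [ 0.43977013 -0.27596056  0.06431061] [0.0002882856278429746, 0.0002882856278429702] [-65.7  63.5  13.3]
rows 17 each [36.6, 6.7, -1.3] [0.031, 0.001, -0.003]
rows 3 each [0.4, 8.3, -33.8] [0.0, 0.0, 0.0]
```

```bash
python3 - <<'E'
from fit import *
import json
c5=json.load(open('ci5.json'))
for k in range(2):
    o=get_obs();p=o['position'];T=Rm(o['tcp_rot']);c=camera_info('wrist')
    print(p,o['tcp_rot'],T.T@(c['origin']-p),R.from_matrix(T.T@Rm(c['orientation'])).as_rotvec())
print(T.T@(np.array(c5['origin'])-p),R.from_matrix(T.T@Rm(c5['orientation'])).as_rotvec(),c5['cx'])
E
```

```text
[ 0.45899444 -0.34002574  0.17215904] [1.85853063 1.99138972 0.53419341] [ 0.06915825  0.00138984 -0.1625774 ] [2.08390986 2.08252336 0.27323695]
[ 0.45899444 -0.34002574  0.17215904] [1.85853063 1.99138972 0.53419341] [ 0.06915825  0.00138984 -0.1625774 ] [2.08390986 2.08252336 0.27323695]
[ 0.06920925  0.00137703 -0.16245798] [2.08561455 2.08115659 0.27266151] 319.3448553572478
```

```bash
cat >> h.py <<'E'
REL=np.array([.0687,-.0001,-.1632]);RR=np.array([[0,.967,.256],[1,0,.0005],[.0005,.256,-.967]])
def wci(p=None,rv=None):
    o=get_obs();p=o['position'] if p is None else np.array(p);T=Rm(o['tcp_rot'] if rv is None else rv)
    c=dict(camera_info('wrist'));c['origin']=p+T@REL;c['orientation']=T@RR;return c
E
python3 - <<'E'
from fit import *
from fit import S as S0
ci=wci()
o=get_obs();T=Rm(o['tcp_rot']);p=o['position'];print(proj(ci,[p+T@[.01,s*.0133,0] for s in(-1,1)]).round(1))
C=lambda u,v:np.array((150+u/2.4,60+v/2.4))
def res(p,wp=1):
    QQ=seatR(p[3]);M=lambda *a:proj(ci,p[:3]+QQ@(np.array(a)/1e3))[0]
    r=[*(M(-37,63,0)-C(252,176)),*(M(0,43,14)-C(394,261)),*(M(0,-43,14)-C(399,580)),*(wp*(M(0,68,54)-C(394,154)))]
    for sx,e in((-37,C(263,510)),(37,C(540,205)),(37,C(530,510))):
        a,b=M(sx,63,0),M(sx,-63,0); r.append(np.interp(e[1],[a[1],b[1]],[a[0],b[0]])-e[0])
    return np.array(r)
for wp in(0,1):
  s=least_squares(lambda p:res(p,wp),[*S0,.066]);print(s.x.round(4),s.fun.round(1),inseat(s.x[:3]))
ci3=wci([.4448,-.3445,.2021],[1.798,2.053,.516]);ci2=wci([.4688,-.3231,.2948],[-2.157,-2.283,-.001])
x,e=tri([ray('',(219,124),ci3),ray('',C(124,175),ci),ray('',(290,149.6),ci2)]);print('btn',x,np.round(e,4),inseat(x))
plan([.50,.29,.24],down(1.7),17)
E
```

```text
[[287.9 272.6]
 [351.6 272.6]]
[ 0.5065 -0.3353  0.0853  0.074 ] [-0.5 -0.   0.8 -0.3 -0.6  0.4  0.   0.   0.9 -0.3 -0.3] [-1.4 -0.5  0.4]
[ 0.5062 -0.3351  0.0857  0.0743] [-0.7 -0.4  0.7 -0.6 -0.6  0.3  0.2  0.6  0.7 -0.2 -0.2] [-1.4 -0.3  0.8]
btn [ 0.43850123 -0.27695617  0.06266219] [0.0013 0.0005 0.0009] [-67.7  62.6  12.5]
rows 17 each [36.6, 7.0, -2.4] [0.031, 0.001, -0.003]
```

```bash
sed -i 's/^S=np.*/S=np.array([.5063,-.3352,.0856]);Q=seatR(.073)/' fit.py; python3 - <<'E'
from fit import *
o=get_obs();T=Rm(o['tcp_rot']);p=o['position']
a=(p+T@[0,0,-.04],T)
b=plan([.524,.30,.2],down(1.72),16,start=a)
E
```

```text
rows 16 each [39.3, 9.2, 2.8] [0.033, 0.002, -0.005]
```

```bash
python3 -m handwheel '[0,0,0,-40,0,0,0,0,39.3,9.2,2.8,0.033,0.002,-0.005,0,39.3,9.2,2.8,0.033,0.002,-0.005,0,39.3,9.2,2.8,0.033,0.002,-0.005,0,39.3,9.2,2.8,0.033,0.002,-0.005,0,39.3,9.2,2.8,0.033,0.002,-0.005,0,39.3,9.2,2.8,0.033,0.002,-0.005,0,39.3,9.2,2.8,0.033,0.002,-0.005]'
python3 -m handwheel '[0,39.3,9.2,2.8,0.033,0.002,-0.005,0,39.3,9.2,2.8,0.033,0.002,-0.005,0,39.3,9.2,2.8,0.033,0.002,-0.005,0,39.3,9.2,2.8,0.033,0.002,-0.005,0,39.3,9.2,2.8,0.033,0.002,-0.005,0,39.3,9.2,2.8,0.033,0.002,-0.005,0,39.3,9.2,2.8,0.033,0.002,-0.005,0,39.3,9.2,2.8,0.033,0.002,-0.005]' >/dev/null
python3 -m handwheel '[0,39.3,9.2,2.8,0.033,0.002,-0.005,0,0,0,45,0,0,0,0,0,0,45,0,0,0,0,0,0,0,0,0,0,0,0,0,0,0,0,0,0,0,0,0,0,0,0]'
python3 - <<'E'
from fit import *
print(get_obs()['joint_vel'].round(3),get_obs()['joint_pos'].round(2)); print(Rm(get_obs()['tcp_rot']).round(3))
ci=wci();look('w6',["amp_module","module_body"])
im=cv2.imread('pics/w6.png')
print(proj(ci,[[.524,.30,.044]]))
cv2.imwrite('pics/w6c.png',cv2.resize(im[80:330,200:450],None,fx=2.4,fy=2.4,interpolation=cv2.INTER_CUBIC))
E
```

```text
t: 11.15
position: [0.4824, -0.0597, 0.214]
tcp_rot: [1.951, 2.169, 0.319]
ft_force: [0.3, 0.4, -0.1]
finger_gap: 0.0862
finger_force: 0.0
t: 12.55
position: [0.5247, 0.3009, 0.1145]
tcp_rot: [2.048, 2.381, 0.014]
ft_force: [-0.5, -0.3, 0.2]
finger_gap: 0.088
finger_force: 0.0
[-0.001 -0.014 -0.01   0.    -0.007  0.001] [0.46 0.1  1.41 0.   1.62 0.31]
[[-0.15   0.989  0.006]
 [ 0.989  0.15   0.006]
 [ 0.005  0.007 -1.   ]]
amp_module [([318.3, 233.7], 0.77)]
module_body [([318.4, 248.1], 0.57)]
[[317.50373809 249.91623542]]
```

View pics/w6c.png

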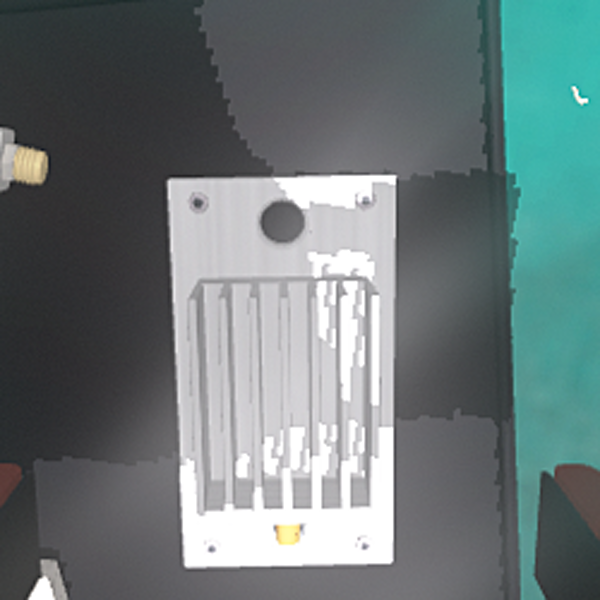

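```bash
python3 - <<'E'
from fit import *
ci=wci();C=lambda u,v:np.array((200+u/2.4,80+v/2.4))
L=np.array([[-30,55,8],[30,55,8],[30,-55,8],[-30,-55,8],[0,43,8]])/1e3
U=np.array([C(168,180),C(397,175),C(393,565),C(184,568),C(282,221)])
f=lambda p:(proj(ci,np.array([p[0],p[1],p[3]])+L@R.from_euler('z',p[2]).as_matrix().T)-U).ravel()
s=least_squares(f,[.524,.3,.15,.004]);print(s.x.round(4),s.fun.round(1))
s=least_squares(lambda q:f([*q,.004]),[.524,.3,.15]);x=s.x;print(x.round(4),s.fun.round(1))
plan([x[0],x[1],.004+.014],down(x[2]+np.pi/2),6)
E
```

```text
[0.525  0.2992 0.1662 0.007 ] [-0.6 -0.6  0.2 -0.1 -0.1 -0.3  0.1 -0.   0.4  0.9]
[0.5251 0.2987 0.1662] [-0.   0.1 -0.4  0.6 -0.6 -1.4  0.6 -1.1  0.4  1.4]
rows 6 each [-0.4, -0.0, 16.0] [0.001, -0.001, -0.003]
```

```bash
python3 -m handwheel '[0,-0.4,0,16,0.001,-0.001,-0.003,0,-0.4,0,16,0.001,-0.001,-0.003,0,-0.4,0,16,0.001,-0.001,-0.003,0,-0.4,0,16,0.001,-0.001,-0.003,0,-0.4,0,16,0.001,-0.001,-0.003,0,-0.4,0,16,0.001,-0.001,-0.003,0,0,0,0,0,0,0,0,0,0,0,0,0,0]' 
python3 -m handwheel '[1,0,0,0,0,0,0,1,0,0,0,0,0,0,1,0,0,0,0,0,0,1,0,0,0,0,0,0,1,0,0,0,0,0,0,1,0,0,0,0,0,0,1,0,0,0,0,0,0,1,0,0,0,0,0,0]' 30
python3 - <<'E'
from fit import *
print(get_obs()['position'], Rm(get_obs()['tcp_rot']).round(3))
E
```

```text
t: 13.5
position: [0.5234, 0.2982, 0.0142]
tcp_rot: [-2.026, -2.4, 0.008]
ft_force: [0.8, -0.5, 1.3]
finger_gap: 0.088
finger_force: 0.0
t: 14.3
position: [0.5238, 0.2983, 0.0149]
tcp_rot: [-2.026, -2.4, 0.006]
ft_force: [0.9, 0.8, 1.1]
finger_gap: 0.046
finger_force: 30.0
[0.52382464 0.29828172 0.01489734] [[-0.168  0.986 -0.003]
 [ 0.986  0.168 -0.003]
 [-0.002 -0.003 -1.   ]]
```

```bash
python3 - <<'E'
from fit import *
o=get_obs();T=Rm(o['tcp_rot']);p=o['position']
a=(p+T@[0,0,-.2],T)
b=plan(*sp(0,-.3,150),16,start=a)
E
```

```text
rows 16 each [-39.0, -10.5, -2.4] [-0.033, -0.001, 0.006]
```

```bash
python3 -m handwheel '[1,0,0,-20,0,0,0,1,0,0,-45,0,0,0,1,0,0,-45,0,0,0,1,0,0,-45,0,0,0,1,0,0,-45,0,0,0]'
python3 -m handwheel '[1,-39,-10.5,-2.4,-0.033,-0.001,0.006,1,-39,-10.5,-2.4,-0.033,-0.001,0.006,1,-39,-10.5,-2.4,-0.033,-0.001,0.006,1,-39,-10.5,-2.4,-0.033,-0.001,0.006,1,-39,-10.5,-2.4,-0.033,-0.001,0.006,1,-39,-10.5,-2.4,-0.033,-0.001,0.006,1,-39,-10.5,-2.4,-0.033,-0.001,0.006,1,-39,-10.5,-2.4,-0.033,-0.001,0.006]'
python3 -m handwheel '[1,-39,-10.5,-2.4,-0.033,-0.001,0.006,1,-39,-10.5,-2.4,-0.033,-0.001,0.006,1,-39,-10.5,-2.4,-0.033,-0.001,0.006,1,-39,-10.5,-2.4,-0.033,-0.001,0.006,1,-39,-10.5,-2.4,-0.033,-0.001,0.006,1,-39,-10.5,-2.4,-0.033,-0.001,0.006,1,-39,-10.5,-2.4,-0.033,-0.001,0.006,1,-39,-10.5,-2.4,-0.033,-0.001,0.006]' >/dev/null
python3 -m handwheel '[1,0,0,0,0,0,0,1,0,0,0,0,0,0,1,0,0,0,0,0,0]'
python3 - <<'E'
from fit import *
o=get_obs();print(inseat(o['position']),o['joint_vel'].round(3)); print((Q.T@Rm(o['tcp_rot'])).round(3))
plan(*sp(0,-.3,40),6)
E
```

```text
t: 14.8
position: [0.5236, 0.2986, 0.2155]
tcp_rot: [-2.025, -2.4, 0.01]
ft_force: [1.0, -0.0, -2.7]
finger_gap: 0.046
finger_force: 30.0
t: 15.6
position: [0.4847, -0.0235, 0.2249]
tcp_rot: [1.958, 2.21, 0.285]
ft_force: [0.9, -0.4, -3.2]
finger_gap: 0.0456
finger_force: 30.0
t: 16.7
position: [0.4322, -0.3402, 0.2126]
tcp_rot: [1.866, 2.005, 0.545]
ft_force: [-0.1, 0.3, -2.9]
finger_gap: 0.0455
finger_force: 30.0
[ -0.8   0.4 147.2] [ 0.018 -0.013 -0.005  0.001 -0.003 -0.003]
[[ 0.003  1.     0.   ]
 [ 1.    -0.003  0.007]
 [ 0.007  0.    -1.   ]]
rows 6 each [-0.2, 0.1, 17.9] [0.0, -0.001, -0.001]
```

```bash
python3 -m handwheel '[1,0,0.1,18,0,-0.001,-0.001,1,-0.2,0.1,18,0,-0.001,-0.001,1,-0.2,0.1,18,0,-0.001,-0.001,1,-0.2,0.1,18,0,-0.001,-0.001,1,-0.2,0.1,18,0,-0.001,-0.001,1,-0.2,0.1,17,0,-0.001,-0.001,1,0,0,0,0,0,0,1,0,0,0,0,0,0]'
python3 - <<'E'
from fit import *
for k in range(3):
    o=get_obs();print(inseat(o['position']),(Q.T@o['ft_force']).round(2)); print((Q.T@Rm(o['tcp_rot'])).round(4).tolist())
    snapshot('wrist')
plan(*sp(0,-.3,28),3)
ci,u=look('w7',["seat","pivot","thumb_knob","module_body"])
E
```

```text
t: 17.5
position: [0.4866, -0.3365, 0.1211]
tcp_rot: [1.857, 2.007, 0.537]
ft_force: [-0.1, 0.2, -2.4]
finger_gap: 0.0456
finger_force: 30.0
[ 0.6  0.2 40.6] [-1.28  0.17 -2.08]
[[-0.0046, 1.0, 0.0007], [1.0, 0.0046, 0.001], [0.001, 0.0007, -1.0]]
[ 1.  -0.5 41.3] [-0.83  0.39 -1.74]
[[-0.0045, 1.0, 0.0016], [1.0, 0.0045, -0.0004], [-0.0004, 0.0015, -1.0]]
[ 1.  -0.9 41.7] [-1.04 -0.08 -1.53]
[[-0.0042, 1.0, 0.0019], [1.0, 0.0042, -0.0012], [-0.0012, 0.0019, -1.0]]
rows 3 each [0.3, -0.3, 4.6] [0.001, 0.001, 0.001]
seat []
pivot [([316.5, 124.4], 0.74)]
thumb_knob [([573.0, 127.5], 0.6)]
module_body [([318.1, 326.3], 0.61)]
```

```bash
python3 -m handwheel '[1,0.3,-0.5,5,0.001,0.001,0.002,1,0.3,-0.3,5,0.001,0.001,0.002,1,0,0,5,0,0,0,1,0,0,2,0,0,0,1,0,0,1,0,0,0,1,0,0,1,0,0,0]'
python3 - <<'E'
from fit import *
for k in range(3):
    o=get_obs();print(inseat(o['position']),(Q.T@o['ft_force']).round(2),o['torque'].round(2));snapshot('wrist')
E
```

```text
t: 18.5
position: [0.4949, -0.3365, 0.1036]
tcp_rot: [1.865, 2.004, 0.538]
ft_force: [-0.5, -0.2, -2.9]
finger_gap: 0.046
finger_force: 30.0
[-1.  -0.4 21.3] [-1.89 -0.19 -2.29] [-0.06  0.45 -0.01]
[-1.  -0.4 21.3] [-1.06  0.11 -2.06] [-0.05  0.48  0.04]
[-0.9 -0.5 21.4] [-0.78  0.22 -2.29] [-0.05  0.55  0.03]
```

```bash
python3 -m handwheel '[1,0,0.4,1,0,0,0,1,0,0,1,0,0,0,1,0,0,1,0,0,0,1,0,0,1,0,0,0,1,0,0,0,0,0,0]'
python3 - <<'E'
from fit import *
for k in range(2):
    o=get_obs();print(inseat(o['position']),(Q.T@o['ft_force']).round(2),o['torque'].round(2));snapshot('wrist')
E
```

```text
t: 19.15
position: [0.4971, -0.3363, 0.1002]
tcp_rot: [1.865, 2.004, 0.538]
ft_force: [-0.6, 1.0, -1.8]
finger_gap: 0.0458
finger_force: 30.0
[-0.7 -0.4 17.3] [-1.34  1.06 -1.34] [-0.12  0.46  0.02]
[-0.7 -0.4 17.3] [-1.28 -1.16 -3.02] [-0.05  0.53 -0.01]
```

```bash
python3 -m handwheel '[1,0,0.2,1,0,0,0,1,0,0.2,1,0,0,0,1,0,0,1,0,0,0,1,0,0,1,0,0,0,1,0,0,0,0,0,0]'
python3 - <<'E'
from fit import *
for k in range(2):
    o=get_obs();print(inseat(o['position']),(Q.T@o['ft_force']).round(2),o['torque'].round(2));snapshot('wrist')
E
```

```text
t: 19.75
position: [0.4992, -0.3362, 0.0982]
tcp_rot: [1.864, 2.005, 0.537]
ft_force: [-7.7, 2.8, 3.4]
finger_gap: 0.0458
finger_force: 30.0
[ 0.1 -0.4 14.5] [-4.77  3.33  6.73] [0.22 0.87 0.17]
[ 0.1 -0.5 14.5] [-3.03  3.48  6.6 ] [0.22 0.97 0.15]
```

```bash
python3 -m handwheel '[1,0.4,-0.4,0,0,0,0,1,0,0,1,0,0,0,1,0,0,0,0,0,0,1,0,0,0,0,0,0]'
python3 - <<'E'
from fit import *
for k in range(2):
    o=get_obs();print(inseat(o['position']),(Q.T@o['ft_force']).round(2),o['torque'].round(2));snapshot('wrist')
print((Q.T@Rm(o['tcp_rot'])).round(4).tolist())
E
```

```text
t: 20.25
position: [0.4992, -0.3362, 0.0981]
tcp_rot: [1.863, 2.004, 0.537]
ft_force: [-12.1, 3.6, 8.9]
finger_gap: 0.0458
finger_force: 30.0
[ 0.  -0.4 14.4] [-5.79  4.52 13.64] [0.42 1.27 0.23]
[ 0.1 -0.5 14.5] [-4.86  5.28 14.83] [0.44 1.24 0.24]
[[0.0004, 1.0, -0.0011], [1.0, -0.0004, 0.0006], [0.0006, -0.0011, -1.0]]
```

```bash
python3 -m handwheel '[1,0.5,-0.5,0,0,0,0,1,0.5,-0.5,0,0,0,0,1,0,0,0,0,0,0]'
python3 - <<'E'
from fit import *
o=get_obs();print(inseat(o['position']),(Q.T@o['ft_force']).round(2),o['torque'].round(2))
E
python3 -m handwheel '[1,0,-0.7,0,0,0,0,1,0,-0.7,0,0,0,0,1,0,0,0,0,0,0]'
python3 - <<'E'
from fit import *
o=get_obs();print(inseat(o['position']),(Q.T@o['ft_force']).round(2),o['torque'].round(2))
E
```

```text
t: 20.65
position: [0.4991, -0.3362, 0.0981]
tcp_rot: [1.862, 2.001, 0.536]
ft_force: [-4.6, -0.8, 6.4]
finger_gap: 0.0459
finger_force: 30.0
[-0.  -0.5 14.5] [-0.83 -0.43  7.9 ] [ 0.    0.75 -0.02]
t: 20.95
position: [0.4987, -0.3362, 0.098]
tcp_rot: [1.86, 2.0, 0.538]
ft_force: [-1.0, -0.8, 5.9]
finger_gap: 0.0456
finger_force: 30.0
[-0.4 -0.4 14.6] [ 2.01 -0.75  5.61] [0.01 0.15 0.04]
```

```bash
python3 -m handwheel '[1,0,0.7,1,0,0,0,1,0,0,0.5,0,0,0,1,0,0,0,0,0,0]'
python3 - <<'E'
from fit import *
o=get_obs();print(inseat(o['position']),(Q.T@o['ft_force']).round(2),o['torque'].round(2))
E
python3 -m handwheel '[0,0,0,0,0,0,0,0,0,0,0,0,0,0,0,0,0,0,0,0,0,0,0,0,0,0,0,0,0,0,0,-5,0,0,0,0,0,0,-25,0,0,0,0,0,0,-45,0,0,0,0,0,0,0,0,0,0]'
python3 -m handwheel '[0.3,0,0,-20,0,0,0,0.7,0,0,0,0,0,0,1,0,0,0,0,0,0,1,0,0,0,0,0,0]'
python3 - <<'E'
from fit import *
o=get_obs();print(inseat(o['position']),(Q.T@Rm(o['tcp_rot'])).round(3).tolist())
ci,u=look('w8',["amp_module","module_body","pivot","thumb_knob","start_button_top"])
ci=wci()
print(proj(ci,[sp(*q)[0] for q in((0,0,40),(-30,55,8),(30,55,8),(30,-55,8),(-30,-55,8),(-37,63,0),(0,68,52),(0,43,14))]).round(1).tolist())
im=cv2.imread('pics/w8.png');cv2.imwrite('pics/w8c.png',cv2.resize(im[70:320,150:450],None,fx=2.4,fy=2.4,interpolation=cv2.INTER_CUBIC))
E
```

```text
t: 21.25
position: [0.4989, -0.3362, 0.098]
tcp_rot: [1.861, 2.002, 0.535]
ft_force: [-14.1, 2.9, 15.1]
finger_gap: 0.0461
finger_force: 30.0
[-0.3 -0.5 14.4] [-4.44  3.97 19.96] [0.49 1.49 0.23]
t: 22.05
position: [0.4617, -0.3396, 0.1657]
tcp_rot: [1.858, 1.999, 0.535]
ft_force: [-0.1, 0.0, 0.0]
finger_gap: 0.0879
finger_force: 0.0
t: 22.45
position: [0.4516, -0.338, 0.1749]
tcp_rot: [1.866, 2.005, 0.539]
ft_force: [0.8, 0.2, -0.5]
finger_gap: 0.0595
finger_force: 0.0
[ -2.8   1.2 104.7] [[0.002, 1.0, -0.002], [1.0, -0.002, 0.003], [0.003, -0.002, -1.0]]
amp_module [([321.1, 235.8], 0.68), ([118.0, 253.7], 0.52)]
module_body [([322.1, 252.0], 0.94)]
pivot [([322.3, 130.7], 0.93)]
thumb_knob [([494.9, 131.9], 0.87)]
start_button_top [([214.2, 141.3], 0.71)]
[[324.0, 252.3], [275.2, 152.2], [372.1, 152.1], [367.2, 315.5], [279.7, 315.6], [265.1, 138.7], [324.3, 130.9], [323.7, 172.7]]
```

View pics/w8c.png

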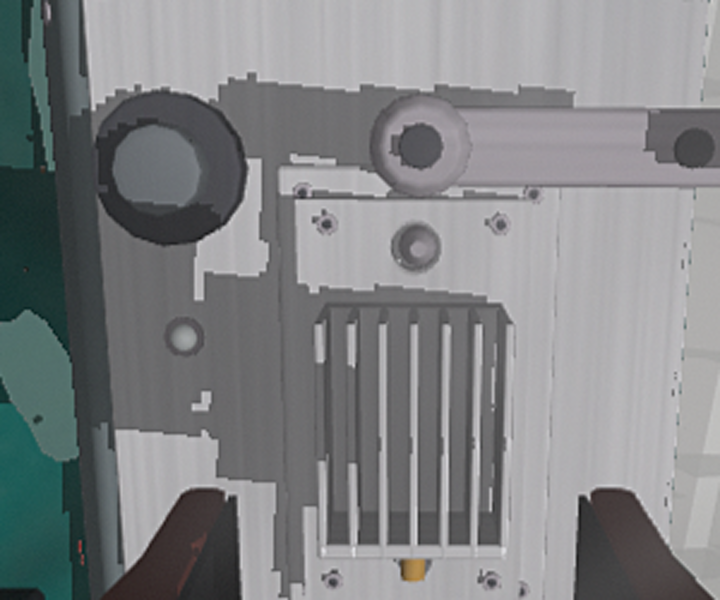

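```bash
python3 -m handwheel '[1,-1,2,15,0,0,0,1,0,0,15,0,0,0,1,0,0,15,0,0,0,1,0,0,9,0,0,0,1,0,0,3,0,0,0,1,0,0,2,0,0,0,1,0,0,1,0,0,0,1,0,0,0,0,0,0]'
python3 - <<'E'
from fit import *
o=get_obs();print(inseat(o['position']),(Q.T@o['ft_force']).round(2),o['torque'].round(2))
E
```

```text
t: 23.55
position: [0.4833, -0.3373, 0.1258]
tcp_rot: [1.864, 2.003, 0.538]
ft_force: [-0.1, -0.2, -1.0]
finger_gap: 0.0002
finger_force: 0.0
[ 0.1 -0.4 46.4] [-0.61 -0.19 -0.82] [-0.05  0.27 -0.01]
```

```bash
python3 -m handwheel '[1,0,0,1,0,0,0,1,0,0,1,0,0,0,1,0,0,1,0,0,0,1,0,0,1,0,0,0]'
python3 -m handwheel '[1,0,0,1,0,0,0,1,0,0,0,0,0,0]'
python3 - <<'E'
from fit import *
o=get_obs();print(inseat(o['position']),(Q.T@o['ft_force']).round(2),o['torque'].round(2))
E
```

```text
t: 23.95
position: [0.4845, -0.3372, 0.1236]
tcp_rot: [1.864, 2.005, 0.536]
ft_force: [-15.2, 4.8, 13.8]
finger_gap: 0.0003
finger_force: 10.1
t: 24.15
position: [0.4845, -0.3372, 0.1236]
tcp_rot: [1.863, 2.005, 0.535]
ft_force: [-17.2, 4.2, 14.9]
finger_gap: 0.0
finger_force: 10.6
[ 0.  -0.4 43.9] [-7.16  5.44 21.29] [0.86 1.73 0.56]
```

```bash
python3 - <<'E'
from fit import *
o=get_obs();T=Rm(o['tcp_rot']);p=o['position']
a=(p+T@[0,0,-.085],T)
b=plan(*cage(1.58,130),12,start=a)
E
```

```text
rows 12 each [0.4, 9.2, -0.1] [-0.0, -0.0, -0.132]
```

```bash
python3 -m handwheel '[1,0,0,-20,0,0,0,0.7,0,0,-35,0,0,0,0.7,0,0,-30,0,0,0,0.7,0.4,9.2,0,0,0,-0.132,0.7,0.4,9.2,0,0,0,-0.132,0.7,0.4,9.2,0,0,0,-0.132,0.7,0.4,9.2,0,0,0,-0.132,0.7,0.4,9.2,0,0,0,-0.132]' >/dev/null
python3 -m handwheel '[0.7,0.4,9.2,0,0,0,-0.132,0.7,0.4,9.2,0,0,0,-0.132,0.7,0.4,9.2,0,0,0,-0.132,0.7,0.4,9.2,0,0,0,-0.132,0.7,0.4,9.2,0,0,0,-0.132,0.7,0.4,9.2,0,0,0,-0.132,0.7,0.4,9.2,0,0,0,-0.132,0.7,0,0,0,0,0,0]'
python3 -m handwheel '[0.7,0,0,0,0,0,0]' >/dev/null
python3 - <<'E'
from fit import *
o=get_obs();print(inseat(o['position']),(Q.T@Rm(o['tcp_rot'])).round(3).tolist(),o['joint_pos'].round(2))
ci,u=look('w9',["pivot","thumb_knob"]);ci=wci()
for th in (1.5,1.58,1.65):print(th,proj(ci,[cage(th,84)[0]]))
print(proj(ci,[sp(0,68,56)[0]]))
plan(*cage(1.58,63),4)
b=cage(1.58,63);plan(*cage(-.06,63),16,start=b)
E
```

```text
t: 25.75
position: [0.5002, -0.266, 0.2308]
tcp_rot: [-0.115, 2.616, 0.023]
ft_force: [-0.4, -1.3, -0.6]
finger_gap: 0.0262
finger_force: 0.0
[ 71.4  68.7 126.1] [[-1.0, -0.009, -0.001], [-0.009, 1.0, 0.001], [0.001, 0.002, -1.0]] [-0.79 -0.38  1.72  0.39  1.45 -2.42]
pivot [([321.4, 126.0], 0.68)]
thumb_knob [([320.1, 264.7], 0.61)]
1.5 [[309.16364095 264.63106887]]
1.58 [[320.1776237  265.04606973]]
1.65 [[329.81661367 264.72218807]]
[[320.10810328 122.73262454]]
rows 4 each [-0.2, 0.1, 15.7] [0.0, -0.0, 0.0]
rows 16 each [0.4, -7.4, -0.0] [-0.0, 0.0, 0.102]
```

Knob is at exactly 1.58 and the cage is centred; descend and swing back.

```bash
python3 -m handwheel '[0.7,0,0,15.7,0,0,0,0.7,0,0,15.7,0,0,0,0.7,0,0,15.7,0,0,0,0.7,0,0,15.7,0,0,0,0.7,0.4,-7.4,0,0,0,0.102,0.7,0.4,-7.4,0,0,0,0.102,0.7,0.4,-7.4,0,0,0,0.102,0.7,0.4,-7.4,0,0,0,0.102]'
python3 -m handwheel '[0.7,0.4,-7.4,0,0,0,0.102,0.7,0.4,-7.4,0,0,0,0.102,0.7,0.4,-7.4,0,0,0,0.102,0.7,0.4,-7.4,0,0,0,0.102,0.7,0.4,-7.4,0,0,0,0.102,0.7,0.4,-7.4,0,0,0,0.102,0.7,0.4,-7.4,0,0,0,0.102]'
python3 - <<'E'
from fit import *
o=get_obs();print(inseat(o['position']),(Q.T@o['ft_force']).round(2));T=Q.T@Rm(o['tcp_rot']);print('th',np.arctan2(-T[0,0],T[1,0]))
plan(*cage(-.06,63),5)
E
```

```text
t: 26.8
position: [0.5283, -0.2938, 0.1724]
tcp_rot: [0.43, 2.595, 0.169]
ft_force: [-0.3, 1.5, -0.4]
finger_gap: 0.0262
finger_force: 0.5
t: 27.5
position: [0.5009, -0.3329, 0.1552]
tcp_rot: [1.336, 2.325, 0.404]
ft_force: [1.4, 1.0, -0.1]
finger_gap: 0.0262
finger_force: 0.4
[30.3  2.7 62.9] [ 1.23  0.93 -0.79]
th 0.4542552200567005
rows 5 each [0.4, -7.1, -0.0] [-0.0, -0.001, 0.103]
```

```bash
python3 -m handwheel '[0.7,0.4,-7.2,0,0,0,0.102,0.7,0.4,-7.2,0,0,0,0.102,0.7,0.4,-7.2,0,0,0,0.102,0.7,0.4,-7.2,0,0,0,0.102,0.7,0.3,-6,0,0,0,0.08,0.7,0,0,0,0,0,0]'
python3 - <<'E'
from fit import *
o=get_obs();print(inseat(o['position']),(Q.T@o['ft_force']).round(2));T=Q.T@Rm(o['tcp_rot']);print('th',np.arctan2(-T[0,0],T[1,0]))
E
python3 -m handwheel '[0.7,0,-1.5,0,0,0,0,0.7,0,-1.5,0,0,0,0,0.7,0,0,0,0,0,0]'
python3 - <<'E'
from fit import *
o=get_obs();print(inseat(o['position']),(Q.T@o['ft_force']).round(2))
E
```

```text
t: 28.1
position: [0.4719, -0.3423, 0.1382]
tcp_rot: [1.897, 1.98, 0.545]
ft_force: [0.1, -0.1, -0.6]
finger_gap: 0.0263
finger_force: 0.0
[-3.9 -4.5 63. ] [-0.21 -0.13 -0.54]
th -0.030557528064333157
t: 28.4
position: [0.4699, -0.3421, 0.1374]
tcp_rot: [1.892, 1.983, 0.545]
ft_force: [0.3, 0.2, 0.1]
finger_gap: 0.0267
finger_force: 0.2
[-5.9 -4.2 63.3] [ 0.35  0.22 -0.06]
```

```bash
python3 -m handwheel '[0.7,0,-1,0,0,0,0,0.7,0,-1,0,0,0,0,0.7,0,0,0,0,0,0]'
python3 - <<'E'
from fit import *
o=get_obs();print(inseat(o['position']),(Q.T@o['ft_force']).round(2))
E
python3 -m handwheel '[0.7,0,-1,0,0,0,0,0.7,0,0,0,0,0,0]'
python3 - <<'E'
from fit import *
o=get_obs();print(inseat(o['position']),(Q.T@o['ft_force']).round(2))
E
```

```text
t: 28.7
position: [0.4686, -0.3421, 0.1368]
tcp_rot: [1.892, 1.981, 0.546]
ft_force: [2.9, 0.2, 0.2]
finger_gap: 0.0265
finger_force: 1.8
[-7.4 -4.1 63.4] [ 2.64 -0.06 -1.32]
t: 28.9
position: [0.4685, -0.3421, 0.1368]
tcp_rot: [1.891, 1.98, 0.547]
ft_force: [7.8, -0.2, 0.3]
finger_gap: 0.0263
finger_force: 3.5
[-7.5 -4.1 63.4] [ 6.86 -0.81 -3.66]
```

```bash
python3 -m handwheel '[0.7,0,2.5,0,0,0,0,0.7,0,3.5,0,0,0,0,0.7,0,0,0,0,0,0,0.7,0,0,-20,0,0,0,0.7,0,0,-40,0,0,0]'
python3 - <<'E'
from fit import *
o=get_obs();print(inseat(o['position']),(Q.T@o['ft_force']).round(2))
plan(*sp(-67,62,105),3)
E
```

```text
t: 29.4
position: [0.4417, -0.3424, 0.1871]
tcp_rot: [1.898, 1.988, 0.548]
ft_force: [-0.2, -1.0, -0.1]
finger_gap: 0.0261
finger_force: 0.0
[ -5.5  -2.5 120.4] [-0.29 -0.99  0.07]
rows 3 each [21.1, -20.9, 5.3] [-0.002, -0.003, -0.01]
```

```bash
python3 -m handwheel '[1,21,-21,4,-0.002,-0.003,-0.01,1,21,-21,4,-0.002,-0.003,-0.01,1,21,-21,4,-0.002,-0.003,-0.01,1,0,0,0,0,0,0,1,0,0,0,0,0,0]'
python3 - <<'E'
from fit import *
o=get_obs();print(inseat(o['position']),o['joint_pos'].round(2))
r=look('w10',["start_button_top","thumb_knob","pivot"]);ci=wci();u=r[1]
for h in (12,16,20):
    a=(Q.T@(ray('',u['start_button_top'],ci)[1])); q=Q.T@(ci['origin']-S)*1000; print(h,(q+a*(h-q[2])/a[2]).round(1))
for k in("thumb_knob","pivot"):
    if k in u:
        h={"thumb_knob":84,"pivot":56}[k];a=Q.T@ray('',u[k],ci)[1];print(k,(q+a*(h-q[2])/a[2]).round(1))
g=cv2.cvtColor(cv2.imread('pics/w10.png'),cv2.COLOR_BGR2GRAY)
c=cv2.HoughCircles(cv2.GaussianBlur(g,(5,5),1),cv2.HOUGH_GRADIENT,1,15,param1=80,param2=22,minRadius=13,maxRadius=45);print(None if c is None else c[0][:6].round(1).tolist())
E
```

```text
t: 29.9
position: [0.3905, -0.2838, 0.1495]
tcp_rot: [1.856, 1.997, 0.532]
ft_force: [0.1, -0.3, 0.1]
finger_gap: 0.0001
finger_force: 0.0
[-64.9  59.8 111.2] [-1.03 -0.58  2.01  0.47  1.46 -1.1 ]
start_button_top [([317.2, 234.9], 0.81)]
thumb_knob []
pivot [([437.0, 240.5], 0.93)]
12 [-65.1  58.6  12. ]
16 [-65.1  59.7  16. ]
20 [-65.1  60.7  20. ]
pivot [ 0.7 67.3 56. ]
[[319.5, 227.5, 29.700000762939453], [532.5, 438.5, 26.600000381469727], [516.5, 429.5, 26.600000381469727], [601.5, 430.5, 31.100000381469727], [548.5, 432.5, 28.799999237060547], [491.5, 421.5, 20.5]]
```

```bash
python3 -m handwheel '[1,0,0,25,0,0,0,1,0,0,25,0,0,0,1,0,0,20,0,0,0,1,0,0,10,0,0,0,1,0,0,4,0,0,0,1,0,0,2,0,0,0,1,0,0,0,0,0,0]'
python3 - <<'E'
from fit import *
o=get_obs();print(inseat(o['position']),(Q.T@o['ft_force']).round(2))
E
```

```text
t: 30.8
position: [0.434, -0.2816, 0.0759]
tcp_rot: [1.855, 1.997, 0.532]
ft_force: [0.1, -0.9, -0.0]
finger_gap: 0.0007
finger_force: 0.0
[-63.9  58.7  25.7] [-0.   -0.87 -0.04]
```

```bash
for i in 1; do python3 -m handwheel '[1,0,0,2,0,0,0,1,0,0,2,0,0,0,1,0,0,2,0,0,0,1,0,0,0,0,0,0]'; done
python3 - <<'E'
from fit import *
o=get_obs();print(inseat(o['position']),(Q.T@o['ft_force']).round(2))
E
python3 -m handwheel '[1,0,0,1.5,0,0,0,1,0,0,1.5,0,0,0,1,0,0,0,0,0,0]'
python3 - <<'E'
from fit import *
o=get_obs();print(inseat(o['position']),(Q.T@o['ft_force']).round(2))
E
```

```text
t: 31.2
position: [0.4369, -0.2812, 0.0702]
tcp_rot: [1.856, 1.997, 0.532]
ft_force: [-0.4, -0.7, 1.0]
finger_gap: 0.0005
finger_force: 0.8
[-64.2  58.9  19.3] [ 0.1  -0.69  1.13]
t: 31.5
position: [0.4385, -0.2811, 0.0676]
tcp_rot: [1.856, 1.997, 0.532]
ft_force: [-1.9, -0.4, 3.3]
finger_gap: 0.0006
finger_force: 1.7
[-64.2  58.9  16.2] [-0.03 -0.22  3.79]
```

```bash
python3 -m handwheel '[1,0,0,1.5,0,0,0,1,0,0,1.5,0,0,0,1,0,0,0,0,0,0]'
python3 - <<'E'
from fit import *
o=get_obs();print(inseat(o['position']),(Q.T@o['ft_force']).round(2))
E
python3 -m handwheel '[1,0,0,1,0,0,0,1,0,0,0,0,0,0]'
python3 - <<'E'
from fit import *
o=get_obs();print(inseat(o['position']),(Q.T@o['ft_force']).round(2))
E
```

```text
t: 31.8
position: [0.4397, -0.2811, 0.0654]
tcp_rot: [1.855, 1.998, 0.532]
ft_force: [-6.1, 0.5, 6.8]
finger_gap: 0.0009
finger_force: 4.7
[-64.2  58.9  13.7] [-1.84  0.93  8.86]
t: 32.0
position: [0.4399, -0.2811, 0.0653]
tcp_rot: [1.855, 1.999, 0.531]
ft_force: [-13.2, 2.1, 12.4]
finger_gap: 0.0007
finger_force: 8.9
[-64.1  58.8  13.5] [-5.04  3.06 17.29]
```

Bottomed (17 N, no further travel). Hold about 2.8 s more, then release.

```bash
for k in 1; do
python3 -m handwheel '[1,0,0,0,0,0,0,1,0,0,0,0,0,0,1,0,0,0,0,0,0,1,0,0,0,0,0,0,1,0,0,0,0,0,0,1,0,0,0,0,0,0,1,0,0,0,0,0,0,1,0,0,0,0,0,0]'; done
python3 -m handwheel '[1,0,0,0,0,0,0,1,0,0,0,0,0,0,1,0,0,0,0,0,0,1,0,0,0,0,0,0,1,0,0,0,0,0,0,1,0,0,0,0,0,0,1,0,0,0,0,0,0,1,0,0,0,0,0,0]'
python3 -m handwheel '[1,0,0,0,0,0,0,1,0,0,0,0,0,0,1,0,0,0,0,0,0,1,0,0,0,0,0,0,1,0,0,0,0,0,0,1,0,0,0,0,0,0,1,0,0,0,0,0,0,1,0,0,0,0,0,0]'
python3 - <<'E'
from fit import *
o=get_obs();print(inseat(o['position']),(Q.T@o['ft_force']).round(2))
E
python3 -m handwheel '[1,0,0,-5,0,0,0,1,0,0,-10,0,0,0,1,0,0,-30,0,0,0,1,0,0,-45,0,0,0,1,0,0,-45,0,0,0,1,-20,0,-20,0,0,0,1,-20,0,0,0,0,0,1,0,0,0,0,0,0]'
python3 - <<'E'
from fit import *
o=get_obs();print(inseat(o['position']),o['ft_force'].round(2))
r=look('w11',["thumb_knob","pivot","start_button_top","module_body","driver_small"]);ci=wci();u=r[1];q=Q.T@(ci['origin']-S)*1000
for k,h in{"thumb_knob":84,"pivot":56,"start_button_top":20,"module_body":44}.items():
    if k in u: a=Q.T@ray('',u[k],ci)[1];print(k,(q+a*(h-q[2])/a[2]).round(1))
E
```

```text
t: 32.8
position: [0.4399, -0.2811, 0.0653]
tcp_rot: [1.855, 1.999, 0.531]
ft_force: [-12.7, 1.9, 14.0]
finger_gap: 0.0008
finger_force: 8.9
t: 33.6
position: [0.4399, -0.2811, 0.0653]
tcp_rot: [1.855, 1.999, 0.531]
ft_force: [-13.3, 1.0, 12.2]
finger_gap: 0.0005
finger_force: 8.9
t: 34.4
position: [0.4399, -0.2811, 0.0653]
tcp_rot: [1.855, 1.999, 0.531]
ft_force: [-12.3, 1.9, 13.6]
finger_gap: 0.0005
finger_force: 8.9
[-64.1  58.8  13.5] [-3.7   2.75 17.82]
t: 35.2
position: [0.3647, -0.3266, 0.1981]
tcp_rot: [1.858, 1.996, 0.532]
ft_force: [-0.2, -0.5, -0.5]
finger_gap: 0.0004
finger_force: 0.0
[-65.5  18.9 167.8] [-0.24 -0.55 -0.49]
thumb_knob [([421.2, 273.2], 0.6)]
pivot [([418.8, 156.2], 0.92), ([396.2, 236.4], 0.59)]
start_button_top [([319.5, 161.6], 0.59), ([419.5, 154.6], 0.17)]
module_body [([408.4, 246.8], 0.56)]
driver_small [([225.3, 248.5], 0.6)]
thumb_knob [-0.8  0.7 84. ]
pivot [-0.3 71.2 56. ]
start_button_top [-64.8  64.5  20. ]
module_body [-0.7  6.1 44. ]
```

```bash
python3 -m handwheel '[1,0,0,0,0,0,0,1,0,0,0,0,0,0,1,0,0,0,0,0,0]' | tail -3; python3 -c "from bench import close_job;print(close_job())"
```

```text
ft_force: [-0.8, -0.2, 0.1]
finger_gap: 0.0004
finger_force: 0.0
the job is handed in; nothing more can be done
None
```

The job is handed in at about 35.5 s (limit 72 s), judge's result not shown: the module is on both dowels, firm under about 20 N; the arm is closed against its stop, the button was held fully down about 2.5 s and released, and I kept clear of the screwdriver and small parts.

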